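Pack the stage props into the case tray in reverse order

ROBOT

A 7-joint arm with a two-finger parallel gripper is mounted at the origin on the work surface. World frame = base frame: x ahead of the robot, y to its left, z up, the work surface at z = 0. Lengths are in m, angles in rad, forces in N, time in s.
With the tool pointing down it reaches from about 0.4 to 0.85 m from the base axis. Payload 10.4 kg.
Tool frame: the origin (TCP) lies on the centre line of the jaws, within the pads' length; the fingertips stand 19 mm ahead of it and the grasp point (between the pads) is the TCP; x points along the fingers, z is the direction in which the jaws open and shut, and the axes are right-handed (so a half turn about x gives the same grasp; the last joint's range is limited). The gripper opens to 85 mm and grips with 20 to 120 N. Pads are 22 mm wide; open, the fingers measure 114 mm over their backs; the gripper's body (76 mm by 85 mm) begins 54 mm behind the grasp point. The pads swing forward as they close: fully open they stand 13 mm farther back than shut.
Start: joints at [1.084, 0.332, -0.065, 1.46, 0.022, 1.35, -0.088], TCP at [0.28, -0.559, 0.25] pointing down, gripper open.
Joint ranges: [-2.6, 2.6], [-0.5, 2.12], [-1.47, 1.34], [0.16, 2.42], [-1.27, 4.41], [0.06, 2.06], [-2.6, 2.6]. Speed limits (rad/s): [2.22, 2.22, 2.79, 2.79, 3.14, 3.14, 3.14].

INTERFACE

Orientations are given as a unit quaternion [x, y, z, w].
In Python, from rig import ctrl gives the robot as it stands.
- The arm moves only by the tool play_rows, never from a script. Its argument "targets" is a list of rows, each a list of 6 numbers: the shift along the tool's x, y, z in cm, then the turn, a rotation vector about the tool's x, y, z in rad. A call has 1 to 5 rows; each row is the pose to reach, as a shift and turn from the pose commanded when the call began, along the tool's axes at that moment; what a row does not reach only later rows make up. A row lasts 1/12 s, in which the tool goes at most 41.7 mm and 7.16 degrees, less where a joint would pass 70% of its speed; a pose out of reach is approached as far as the arm can. A call with a gripper value outside its range is refused whole. "grip" is the closure in counts, from 0 (fully open) to 255 (shut), set as the call begins (left out, the last holds). The fingers move at their own pace and stop on an object; "force" is the grip in N (left out, the last holds). Time passes only in rows, so rows that repeat a pose let the fingers close. It gives the time, the measured TCP pose, the force and the opening at its end, in the units of the state.
- ctrl.observe(): the state, without advancing time (a new reading comes with each control period).
- ctrl.capture(name): name is "side" or "top"; returns (picture, depth): 420x560x3 uint8, red, green, blue; 420x560 float32, m along the optical axis (not along the pixel's ray), 0 where there is no reading.
- ctrl.calibration(name): a dict with "camera_matrix" (3x3 intrinsics, pixels), "k1" (the pictures are not rectified: a ray, as slopes to the right and down, at radius r is drawn at 1 + k1 r^2 times it, then the intrinsics apply), "R" (3x3) and "t" (3): a world point X has camera coordinates R X + t. Camera axes: x right, y down, z forward; pixel columns grow to the right and rows downward; lengths in m; the calibration is good to about 2 mm. A picture is of the moment at which its call begins. calibration takes no time and is no camera call.
- ctrl.job_done(): hands the job in, once; it reports no verdict.
The state is a dict: "clock": time; "joint_pos": joint angles; "joint_velocities": joint speeds; "joint_torque": joint torques, N m; "eef_pos": TCP position; "orientation": TCP orientation; "ft_force": force on the tool from outside, world axes, zero at the start; "torque": the same for the moment, N m; "opening": finger opening in m.
Only numpy, scipy, OpenCV 4.12 (cv2) and the standard library are available. Lean on these libraries where they do the work, as an engineer would, in place of code of your own. Each camera call takes 0.05 s, during which the arm holds its last target.

TASK

Pack the four stage props standing on coasters on the plywood stand into the four-pocket flight-case tray, one to a pocket, in reverse order, because the tray will be opened from its other side on stage: the prop at the left end of the stand goes into the pocket at the right end of the tray, the second from the left into the second from the right, and so on (left and right as the robot sees them). Stand each one upright on its pocket floor, and do not drop any or tip any over.

Things in the scene. Friction and masses are not known exactly. Their poses are not given: they have to be found in the camera images.
- stand: Source rack: low plywood board, 100 mm (x) by 394 mm (y) with end strips 34 mm high, top 18 mm above the bench, fixed. Origin: centre of underside; y along the row, +y to the robot's left (yaw within 0.1 rad). Coasters at y = +127.5, +42.5, -42.5, -127.5 mm, x = 0, each with a prop. Stand and tray lie one behind the other, about parallel; either may be nearer the robot.
- tray: Target rack: low black tray, grey floor, bright edging, empty at the start, 90 mm (x) by 345 mm (y), fixed. Origin: centre of underside; y along the row, +y to the robot's left (yaw within 0.1 rad). Four pockets at x = 0, y = +127.5, +42.5, -42.5, -127.5 mm, each 80 by 80 mm inside; floor 6 mm above the bench, walls 5 mm thick, tops 28 mm above the bench.
- vase: Prop: white ceramic vase, 130 mm tall, foot 50 mm across, belly 62 mm across at 35 mm height, straight neck 30 to 32 mm across from 82 mm height to the top; about 0.3 kg. Origin: centre of its underside; z up the axis.
- jar: Prop: round amber jar with a steel lid and a pale band, 76 mm tall; body 50 mm across up to 62 mm height, lid 53 mm across above that; about 0.25 kg. Origin: centre of its underside; z up the axis.
- tin: Prop: plain metal tin of square section 46 mm by 46 mm, sides along its x and y, body 95 mm tall, with a round dark cap 28 mm across and 12 mm high on top; about 0.22 kg. Origin: centre of its underside; z up. At the start its sides are within 0.08 rad of the stand's.
- candlestick: Prop: brass candlestick, 112 mm tall: round foot 60 mm across and 10 mm thick with a short cone up to 22 mm height, stem 18 mm across from 22 to 64 mm height, straight round cup 30 mm across from 72 mm to the top; about 0.4 kg. Origin: centre of its underside; z up the axis.
- coaster_vase: The square cork coaster, 70 mm by 70 mm and 4 mm thick (top 22 mm above the bench), fixed on the stand, on which the vase stands at the start (within 4 mm of its centre). Origin: centre of its underside. It stays there and so keeps the vase's place in the starting row.
- coaster_jar: The square cork coaster, 70 mm by 70 mm and 4 mm thick (top 22 mm above the bench), fixed on the stand, on which the jar stands at the start (within 4 mm of its centre). Origin: centre of its underside. It stays there and so keeps the jar's place in the starting row.
- coaster_tin: The square cork coaster, 70 mm by 70 mm and 4 mm thick (top 22 mm above the bench), fixed on the stand, on which the tin stands at the start (within 4 mm of its centre). Origin: centre of its underside. It stays there and so keeps the tin's place in the starting row.
- coaster_candlestick: The square cork coaster, 70 mm by 70 mm and 4 mm thick (top 22 mm above the bench), fixed on the stand, on which the candlestick stands at the start (within 4 mm of its centre). Origin: centre of its underside. It stays there and so keeps the candlestick's place in the starting row.
There are look-alikes about, which are no part of the job. Leave any pink or purple look-alike of the tin alone.

How it is judged:
By the outcome, as a careful person would: the job done as asked, in the order asked, and still so for the second after the job is handed in, with the robot touching nothing.
It also fails if it takes over 96 s, if anything falls off the work surface, if the arm or the gripper's body presses on something with over 40 N, if the wrist force passes 120 N, or if a joint passes its speed limit or range.

## Working session

There is one attempt and no reset: what is moved stays moved. The work goes in short steps, Python scripts to look and compute and a tool call to move; the robot and the scene stay as the last step left them, time stands still between calls to the robot, and variables do not carry over. Pictures are saved under pics/ and viewed, and the job is handed in when it is done.

Besides the shell and the picture viewer there is one more tool, called after "Request:" by a JSON object that holds its "op" and its "data". play_rows: Moves the arm, as the interface text tells. Its arguments: {"type":"object","properties":{"targets":{"type":"array"},"grip":{"type":"number"},"force":{"type":"number"}},"required":["targets"]}

```bash
ls; mkdir -p pics; python3 - <<'E'
from rig import ctrl
import cv2,numpy as np
np.set_printoptions(precision=4,suppress=True)
print(ctrl.observe())
for n in("side","top"):
    p,d=ctrl.capture(n); c=ctrl.calibration(n); print(n,c, -np.array(c["R"]).T@np.array(c["t"]))
    cv2.imwrite(f"pics/{n}0.png",p[:,:,::-1]); np.savez(f"{n}0.npz",p=p,d=d)
E
```

```text
pics
{'clock': 0.0, 'joint_pos': array([ 1.0844,  0.3329, -0.0647,  1.461 ,  0.0216,  1.3499, -0.0885]), 'joint_velocities': array([ 0.0009, -0.001 , -0.0006, -0.0001,  0.0005, -0.0011,  0.0014]), 'joint_torque': array([ -0.0004, -62.5446,   0.0492, -39.1611,   0.0163,   0.0099,
         0.    ]), 'eef_pos': array([ 0.2794, -0.5587,  0.2495]), 'orientation': array([ 0.372 ,  0.602 , -0.3715,  0.6011]), 'ft_force': array([-0.0911,  0.0725,  0.2855]), 'torque': array([-0.0509, -0.0164,  0.0241]), 'opening': 0.08539390921964317}
side {'camera_matrix': array([[515.0073,   0.    , 284.4903],
       [  0.    , 515.0073, 224.1672],
       [  0.    ,   0.    ,   1.    ]]), 'k1': -0.06276539986719229, 'R': array([[-0.9073, -0.4204,  0.0093],
       [-0.212 ,  0.4381, -0.8736],
       [ 0.3631, -0.7946, -0.4866]]), 't': array([0.4363, 0.1906, 0.6167])} [0.2123 0.5899 0.4625]
top {'camera_matrix': array([[503.1518,   0.    , 278.8371],
       [  0.    , 503.1518, 206.3571],
       [  0.    ,   0.    ,   1.    ]]), 'k1': -0.07795992335396855, 'R': array([[ 0.0241, -0.9997, -0.0097],
       [-0.9878, -0.0223, -0.1538],
       [ 0.1536,  0.0133, -0.9881]]), 't': array([-0.0889,  0.5194,  0.9495])} [ 0.3694 -0.0899  1.0172]
```

View pics/side0.png

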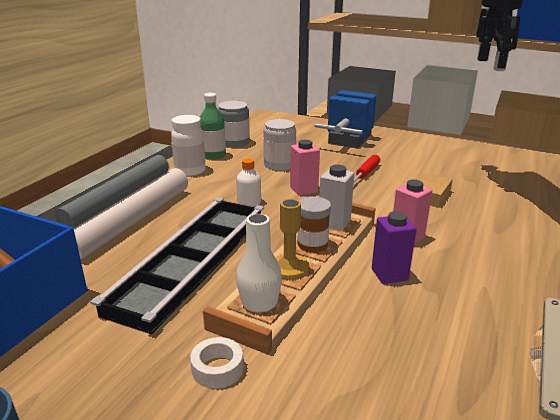

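View pics/top0.png

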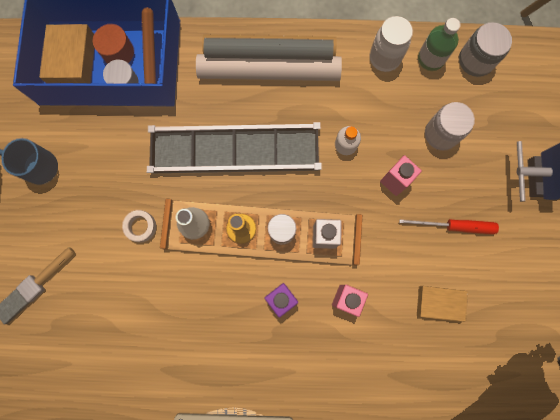

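The side picture shows the stand holding vase (258,270), candlestick (290,240), jar (313,225) and tin (337,200), with the empty tray behind it (180,260). In the top picture the stand row runs vase (188,222), candlestick (240,230), jar (282,230), tin (328,233). The tray spans about (150,127)–(320,172).

Tin candidates in the top view:
- grey at (328,233), on the stand
- pink at (404,171)
- pink at (352,300)
- purple at (281,299)

Only the plain grey one stands on a coaster and fits the description. I'll confirm it in an enlarged crop.

```bash
cat > h.py <<'E'
import numpy as np,cv2
from rig import ctrl
np.set_printoptions(precision=4,suppress=True)
C={n:ctrl.calibration(n) for n in("side","top")}
for c in C.values():
    for k in("camera_matrix","R","t"): c[k]=np.array(c[k])
def dist(c): return np.array([c["k1"],0,0,0,0.])
def ray(n,uv):
    c=C[n]; x=cv2.undistortPoints(np.array([[uv]],float),c["camera_matrix"],dist(c))[0,0]
    return -c["R"].T@c["t"], c["R"].T@np.array([x[0],x[1],1])
def onz(n,uv,z):
    o,d=ray(n,uv); return o+d*(z-o[2])/d[2]
def tri(uvt,uvs):
    o1,d1=ray("top",uvt);o2,d2=ray("side",uvs)
    s=np.linalg.lstsq(np.c_[d1,-d2],o2-o1,rcond=None)[0]
    a,b=o1+s[0]*d1,o2+s[1]*d2
    return (a+b)/2,np.linalg.norm(a-b)
def proj(n,X):
    c=C[n]; return cv2.projectPoints(np.array(X,float).reshape(-1,1,3),cv2.Rodrigues(c["R"])[0],c["t"],c["camera_matrix"],dist(c))[0][:,0]
E
python3 - <<'E'
import numpy as np,cv2
t=np.load("top0.npz")["p"][:,:,::-1];s=np.load("side0.npz")["p"][:,:,::-1]
cv2.imwrite("pics/c1.png",cv2.resize(t[110:275,135:375],None,fx=3.3,fy=3.3,interpolation=cv2.INTER_CUBIC))
cv2.imwrite("pics/c2.png",cv2.resize(s[150:350,90:390],None,fx=2.6,fy=2.6,interpolation=cv2.INTER_CUBIC))
E
```

```text
(no output)
```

View pics/c1.png

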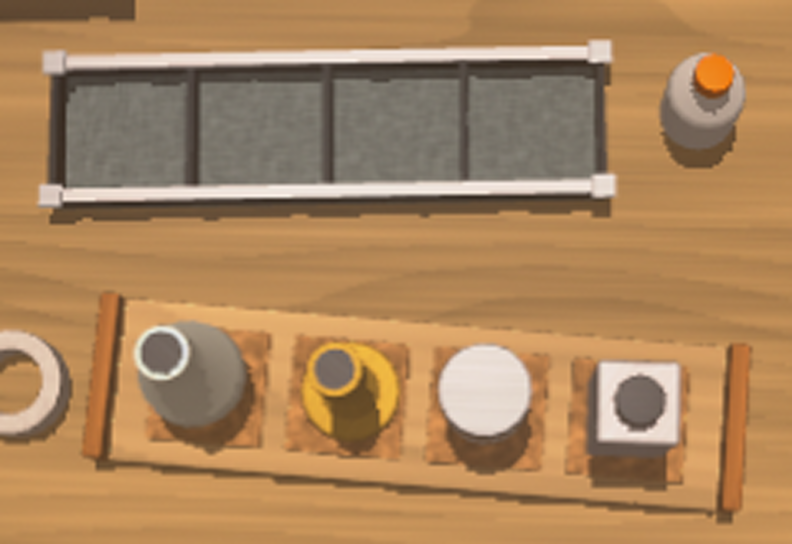

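View pics/c2.png

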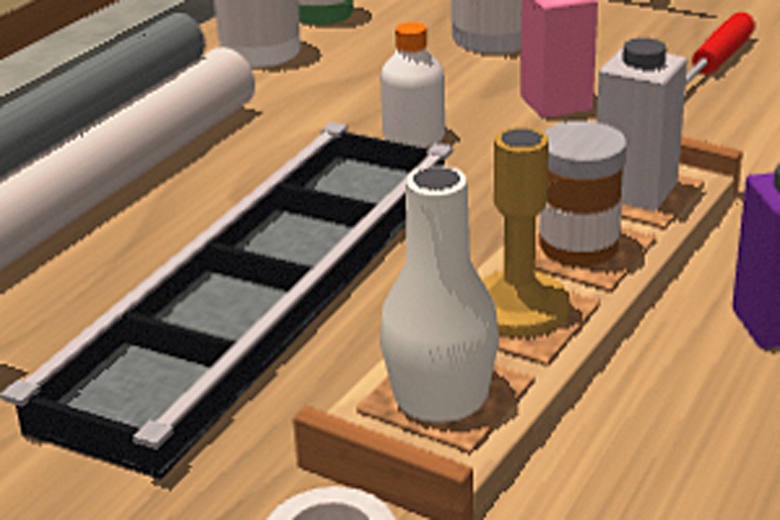

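The crops confirm it: the grey tin with a dark cap, right end of the stand, cap at top-view crop (640,402). Next come the tray corners, prop tops and end strips, measured in both views.

```bash
cat > m.py <<'E'
from h import *
T=np.load("top0.npz")["p"];S=np.load("side0.npz")["p"]
def crop2(uv,n): 
    return (uv[0]/3.3+135-.35,uv[1]/3.3+110-.35) if n=="top" else (uv[0]/2.6+90-.3,uv[1]/2.6+150-.3)
def blob(img,uv,r,f,show=""):
    u,v=uv; h=cv2.cvtColor(img,cv2.COLOR_RGB2HSV).astype(int)
    m=f(h,img.astype(int)).astype(np.uint8)
    w=np.zeros_like(m); w[int(v-r):int(v+r+1),int(u-r):int(u+r+1)]=1; m*=w
    n,l,st,ce=cv2.connectedComponentsWithStats(m)
    if n<2: return None
    k=1+np.argmin([np.hypot(*(ce[i]-uv))-0.02*st[i,4] if st[i,4]>3 else 99 for i in range(1,n)])
    c=max(cv2.findContours((l==k).astype(np.uint8),0,2)[0],key=len)
    return ce[k],st[k],cv2.minAreaRect(c)
E
python3 - <<'E'
from m import *
ct=[(55,63),(600,50),(50,195),(602,186)]; cs=[(22,391),(337,130),(153,432),(438,151)]
P=[]
for a,b in zip(ct,cs):
    X,e=tri(crop2(a,"top"),crop2(b,"side")); P.append(X); print("corner",X,e)
P=np.array(P); print("centre",P.mean(0)); 
d=P[0]+P[2]-P[1]-P[3]; print("yaw",np.arctan2(-d[0],d[1]), "len",np.linalg.norm(d)/2,"wid",np.linalg.norm(P[0]+P[1]-P[2]-P[3])/2)
# props
dark=lambda h,i:(h[...,2]<115)&(h[...,1]<90)
for nm,a,b in [("vase",(162,353),(437,178)),("cand",(337,368),(521,138)),("tin",(640,402),(644,52))]:
    ba=blob(T,crop2(a,"top"),9,dark); bb=blob(S,crop2(b,"side"),10,dark)
    print(nm,crop2(a,"top"),ba[:2],crop2(b,"side"),bb[:2]); print("   blob",tri(ba[0],bb[0]),"hand",tri(crop2(a,"top"),crop2(b,"side")))
print("jar",tri(crop2((485,390),"top"),crop2((583,145),"side")))
for nm,a,b in [("endL-near",(95,458),None)]: pass
# stand end strip corners on top 34mm
for a in [(112,293),(95,460),(738,345),(732,515)]: print("strip end",onz("top",crop2(a,"top"),.034))
print("side strip", onz("side",crop2((298,412),"side"),.034),onz("side",crop2((471,469),"side"),.034))
E
```

```text
corner [0.6769 0.1883 0.0298] 0.0031415263899178332
corner [ 0.6903 -0.1506  0.029 ] 0.006352532598182556
corner [0.5927 0.1857 0.0305] 0.0027311334133363176
corner [ 0.6058 -0.1519  0.0296] 0.002032706796693478
centre [0.6414 0.0179 0.0297]
yaw 0.039081383706517606 len 0.33855622872985025 wid 0.08436288361653814
vase (183.7409090909091, 216.61969696969697) (array([180.9231, 217.8205]), array([178, 213,   8,   9,  39], dtype=int32)) (257.7769230769231, 218.16153846153844) (array([257.4464, 218.2857]), array([249, 215,  18,   8, 112], dtype=int32))
   blob (array([0.4785, 0.0907, 0.1561]), np.float64(0.0016216243953332955)) hand (array([0.4808, 0.0862, 0.1537]), np.float64(0.0022551486760062464))Traceback (most recent call last):
  File "<stdin>", line 12, in <module>
TypeError: 'NoneType' object is not subscriptable
```

```bash
python3 - <<'E'
from m import *
def z(img,u,v,r): 
    return cv2.resize(img[v-r:v+r,u-r:u+r,::-1],(390,390),interpolation=cv2.INTER_CUBIC)
# 26px windows, 15x
t=[z(T,184,217,13),z(T,237,221,13),z(T,282,228,20),z(T,329,232,20)]
s=[z(S,258,218,13),z(S,290,203,13),z(S,314,206,20),z(S,337,172,20)]
for n,L in(("zt",t),("zs",s)):
    cv2.imwrite(f"pics/{n}.png",np.vstack([np.hstack(L[:2]),np.hstack(L[2:])])[:,:])
E
python3 -c "
import cv2
for n in('zt','zs'):
    i=cv2.imread(f'pics/{n}.png'); cv2.imwrite(f'pics/{n}b.png',cv2.resize(i,(600,600)))"
```

```text
(no output)
```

View pics/ztb.png

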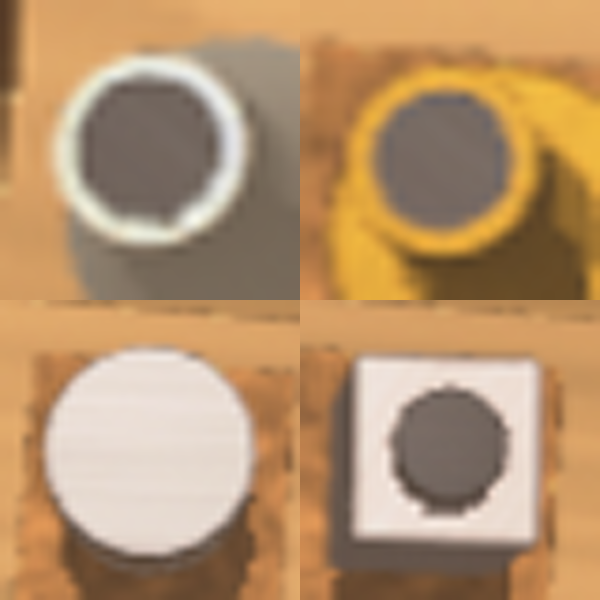

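View pics/zsb.png

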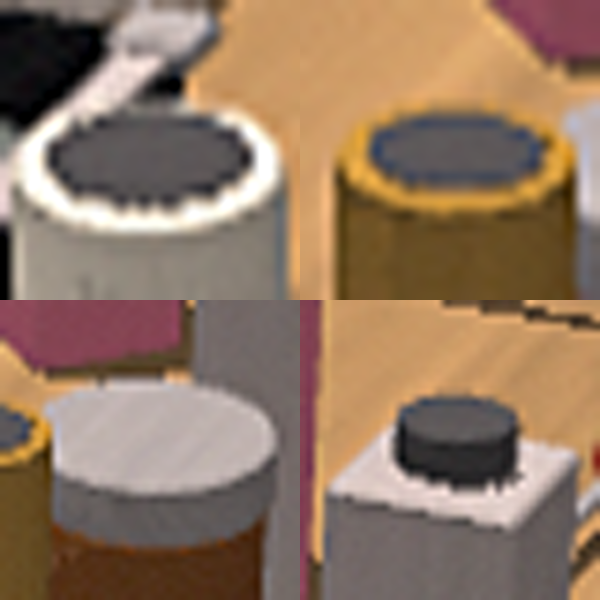

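```bash
python3 - <<'E'
from m import *
D={"vase":((183.59,216.5),(257.6,219.06),.152),"cand":((235.89,221.36),(290.15,202.93),.134),"jar":((281.2,227.63),(314.8,203.8),.098),"tin":((328.4,231.4),(337.5,167.7),.129)}
Q=[]
for k,(a,b,zz) in D.items():
    X,e=tri(a,b); print(k,X,e,"top@z",onz("top",a,zz)[:2],"side@z",onz("side",b,zz)[:2]); Q.append(X)
print("tin body top",onz("top",(327.83,231.37),.117))
c=[onz("top",(309-.5+x/7.5,212-.5+y/7.5),.117) for x,y in[(52,57),(242,60),(235,243),(50,237)]]
c=np.array(c);print("tin edges",[ (np.linalg.norm(c[i]-c[(i+1)%4]),np.degrees(np.arctan2(*(c[(i+1)%4]-c[i])[:2]))) for i in range(4)])
for a in [(112,293),(95,460),(738,345),(732,515)]: print("strip end",onz("top",crop2(a,"top"),.034))
print("side strip", onz("side",crop2((298,412),"side"),.034),onz("side",crop2((471,469),"side"),.034))
# coaster corners in top (crop px), plane .022
for nm,cc in(("vase",[(165,330),(270,334),(262,447),(147,440)]),("cand",[(296,336),(411,343),(403,458),(288,452)]),("jar",[(434,347),(549,354),(541,470),(427,462)]),("tin",[(577,357),None,(684,483),(568,473)])):
    print(nm,[onz("top",crop2(x,"top"),.022)[:2] for x in cc if x])
# pocket floor corner centers, top view dividers at z=.028
for x in(193,327,464): print("divider",onz("top",crop2((x,127),"top"),.028)[:2])
print("dpt heights"); d=np.load("top0.npz")["d"]
def dz(u,v):
    o,r=ray("top",(u,v)); return (o+r*d[int(v),int(u)])
for u,v in [(281,227),(170,150),(215,150),(255,150),(300,150),(328,226),(140,250)]: print(dz(u,v))
E
```

```text
vase [0.481  0.0867 0.1526] 0.002552126511008907 top@z [0.4823 0.0873] side@z [0.4801 0.0856]
cand [ 0.4765 -0.0033  0.1355] 0.0028719585567704015 top@z [ 0.4781 -0.0026] side@z [ 0.4762 -0.0061]
jar [ 0.4707 -0.0835  0.099 ] 0.004332776653715616 top@z [ 0.4728 -0.0828] side@z [ 0.4691 -0.0856]
tin [ 0.4636 -0.1671  0.1295] 0.0019040581639320152 top@z [ 0.4645 -0.1669] side@z [ 0.463  -0.1683]
tin body top [ 0.4658 -0.1669  0.117 ]
tin edges [(np.float64(0.045706787999880844), np.float64(179.6265354056428)), (np.float64(0.04411267012178332), np.float64(-88.17698153018934)), (np.float64(0.04419924766770228), np.float64(0.5890979369774165)), (np.float64(0.04333811295302778), np.float64(89.86041656452987))]
strip end [0.5332 0.1436 0.034 ]
strip end [0.4322 0.1481 0.034 ]
strip end [ 0.5101 -0.2338  0.034 ]
strip end [ 0.4089 -0.2304  0.034 ]
side strip [0.5316 0.1436 0.034 ] [0.433  0.1447 0.034 ]
vase [array([0.5131, 0.1125]), array([0.5121, 0.0482]), array([0.4434, 0.0501]), array([0.4459, 0.12  ])]
cand [array([0.5113, 0.0323]), array([ 0.5086, -0.0376]), array([ 0.4389, -0.0349]), array([0.4408, 0.0343])]
jar [array([ 0.5065, -0.0516]), array([ 0.5038, -0.1212]), array([ 0.4336, -0.1177]), array([ 0.4368, -0.0493])]
tin [array([ 0.5023, -0.1382]), array([ 0.4278, -0.2033]), array([ 0.4322, -0.1339])]
divider [0.6392 0.1008]
divider [0.6408 0.0179]
divider [ 0.6425 -0.0664]
dpt heights
[ 0.4739 -0.0824  0.0986]
[0.6398 0.153  0.0079]
[0.6421 0.0592 0.0057]
[ 0.6442 -0.0239  0.0041]
[ 0.6468 -0.1174  0.0021]
[ 0.4744 -0.1662  0.1273]
[ 0.4312  0.2048 -0.0012]
```

```bash
cat > go.py <<'E'
# usage: go.py x y z [yaw]; goal tool: x down, y=+Y, z=+X turned by yaw about world z. Prints shift (cm) and turn in the tool axes now.
import sys
from h import *
from scipy.spatial.transform import Rotation as Ro
s=ctrl.observe(); g=np.array([float(v) for v in sys.argv[1:4]]); yaw=float(sys.argv[4]) if len(sys.argv)>4 else 0.
R=Ro.from_quat(s["orientation"]); B=Ro.from_matrix(np.array([[0,0,1],[0,1,0],[-1,0,0.]]))
G=Ro.from_euler("z",yaw)*B
print("t",round(s["clock"],2),"pos",s["eef_pos"],"open",round(s["opening"],4),"F",s["ft_force"],"j7",s["joint_pos"][6])
print("shift cm",R.inv().apply(g-s["eef_pos"])*100,"turn",(R.inv()*G).as_rotvec())
E
python3 go.py .481 .0867 .25; python3 -c "
from h import *
print(onz('top',(350,132),.09),tri((350,132),(248,163)))"
```

```text
t 0.1 pos [ 0.2795 -0.5587  0.2496] open 0.0853 F [-0.0876  0.368  -0.6216] j7 -0.08850332418101539
shift cm [  0.0201  46.8963 -48.7089] turn [-1.107  -0.0011 -0.0007]
[ 0.6605 -0.21    0.09  ] (array([ 0.6592, -0.2114,  0.0866]), np.float64(0.004997035937859872))
```

Request:
{"op": "play_rows", "data": {"targets": [[0,46.9,-48.7,-1.107,0,0],[0,46.9,-48.7,-1.107,0,0],[0,46.9,-48.7,-1.107,0,0],[0,46.9,-48.7,-1.107,0,0],[0,46.9,-48.7,-1.107,0,0]], "grip": 0, "force": 40}}

```text
clock: 0.52
eef_pos: [0.3418, -0.3581, 0.2499]
orientation: [0.167, 0.687, -0.167, 0.687]
ft_force: [1.6, 0.3, 0.7]
opening: 0.0854
```

```bash
python3 go.py .481 .0867 .25
```

```text
t 0.52 pos [ 0.3418 -0.3581  0.2499] open 0.0854 F [1.6322 0.2768 0.7263] j7 0.22756264102967722
shift cm [-0.0107 45.9135 -8.0024] turn [-0.4759 -0.0005  0.0001]
```

Request:
{"op": "play_rows", "data": {"targets": [[0,45.9,-8.0,-0.476,0,0],[0,45.9,-8.0,-0.476,0,0],[0,45.9,-8.0,-0.476,0,0],[0,45.9,-8.0,-0.476,0,0],[0,45.9,-8.0,-0.476,0,0]]}}

```text
clock: 0.93
eef_pos: [0.4051, -0.1597, 0.2502]
orientation: [-0.0, 0.707, 0.0, 0.707]
ft_force: [1.4, -0.2, -0.1]
opening: 0.0853
```

```bash
python3 go.py .481 .0867 .25
```

```text
t 0.93 pos [ 0.4051 -0.1597  0.2502] open 0.0853 F [ 1.3602 -0.1639 -0.1169] j7 0.3078736810013307
shift cm [ 0.0075 24.634   7.6061] turn [ 0.0006 -0.0002  0.0005]
```

Request:
{"op": "play_rows", "data": {"targets": [[0,24.6,7.6,0,0,0],[0,24.6,7.6,0,0,0],[0,24.6,7.6,0,0,0],[0,24.6,7.6,0,0,0],[0,24.6,7.6,0,0,0]]}}

```text
clock: 1.35
eef_pos: [0.4678, 0.039, 0.2504]
orientation: [0.002, 0.707, -0.002, 0.707]
ft_force: [2.1, -1.1, -0.3]
opening: 0.0855
```

```bash
python3 go.py .481 .0867 .128
```

```text
t 1.35 pos [0.4678 0.039  0.2504] open 0.0855 F [ 2.1364 -1.0582 -0.3001] j7 -0.19366450867892693
shift cm [12.2372  4.7861  1.2803] turn [-0.0063  0.0004  0.0004]
```

Align above the vase, pause, then a check picture before descending.

Request:
{"op": "play_rows", "data": {"targets": [[0,4.8,1.3,0,0,0],[0,4.8,1.3,0,0,0],[4,4.8,1.3,0,0,0],[4,4.8,1.3,0,0,0],[4,4.8,1.3,0,0,0]]}}

```text
clock: 1.77
eef_pos: [0.48, 0.0846, 0.2093]
orientation: [0.002, 0.708, -0.002, 0.706]
ft_force: [-0.1, 0.2, 0.9]
opening: 0.0858
```

```bash
python3 go.py .481 .0867 .128; python3 - <<'E'
from h import *
a=[]
for n in("side","top"):
    p,_=ctrl.capture(n); a.append(p[80:360,100:400,::-1] if n=="side" else p[80:360,100:400,::-1])
cv2.imwrite("pics/v1.png",cv2.resize(np.hstack(a),(800,373)))
E
```

```text
t 1.77 pos [0.48   0.0846 0.2093] open 0.0858 F [-0.089   0.1665  0.8833] j7 -0.3411413498893884
shift cm [8.1295 0.215  0.1315] turn [-0.0057 -0.0039  0.0001]
```

View pics/v1.png

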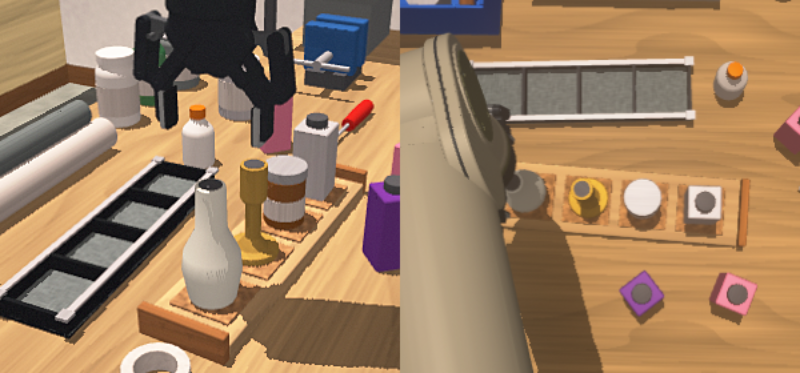

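The picture shows the open jaws straddling the vase neck (side (210,185)), fingers in front and behind along x, both clear of the vase.

Request:
{"op": "play_rows", "data": {"targets": [[2,0.2,0.1,0,0,0],[4.5,0.2,0.1,0,0,0],[7,0.2,0.1,0,0,0],[8.1,0.2,0.1,0,0,0],[8.1,0.2,0.1,0,0,0]]}}

```text
clock: 2.28
eef_pos: [0.4816, 0.0862, 0.1284]
orientation: [0.002, 0.708, -0.003, 0.706]
ft_force: [-0.5, 0.4, 0.1]
opening: 0.0851
```

```bash
python3 go.py .481 .0867 .128
```

```text
t 2.28 pos [0.4816 0.0862 0.1284] open 0.0851 F [-0.4973  0.4018  0.0698] j7 -0.41692238740245274
shift cm [ 0.0445  0.0509 -0.0556] turn [-0.0069 -0.0022  0.0003]
```

Request:
{"op": "play_rows", "data": {"targets": [[0,0,0,0,0,0],[0,0,0,0,0,0],[0,0,0,0,0,0],[0,0,0,0,0,0],[0,0,0,0,0,0]], "grip": 255, "force": 40}}

```text
clock: 2.7
eef_pos: [0.483, 0.087, 0.1305]
orientation: [0.002, 0.706, -0.002, 0.708]
ft_force: [-0.9, -1.1, 3.0]
opening: 0.0296
```

Request:
{"op": "play_rows", "data": {"targets": [[0,0,0,0,0,0],[0,0,0,0,0,0],[0,0,0,0,0,0],[0,0,0,0,0,0],[0,0,0,0,0,0]]}}

```text
clock: 3.12
eef_pos: [0.483, 0.087, 0.1305]
orientation: [0.002, 0.706, -0.002, 0.708]
ft_force: [0.2, -0.2, 6.1]
opening: 0.0296
```

Request:
{"op": "play_rows", "data": {"targets": [[-1,0,0,0,0,0],[-3,0,0,0,0,0],[-5,0,0,0,0,0],[-6,0,0,0,0,0],[-6,0,0,0,0,0]]}}

```text
clock: 3.53
eef_pos: [0.4832, 0.0872, 0.1916]
orientation: [0.002, 0.706, -0.002, 0.708]
ft_force: [1.2, 0.9, -3.6]
opening: 0.0302
```

```bash
python3 go.py .6464 -.1095 .19 .0; python3 - <<'E'
from h import *
p,_=ctrl.capture("side"); cv2.imwrite("pics/v2.png",cv2.resize(p[80:360,100:400,::-1],(600,560)))
E
```

```text
t 3.53 pos [0.4832 0.0872 0.1916] open 0.0302 F [ 1.2028  0.8777 -3.6429] j7 -0.3629360991065158
shift cm [  0.2278 -19.5677  16.436 ] turn [-0.006   0.0037  0.0002]
```

View pics/v2.png

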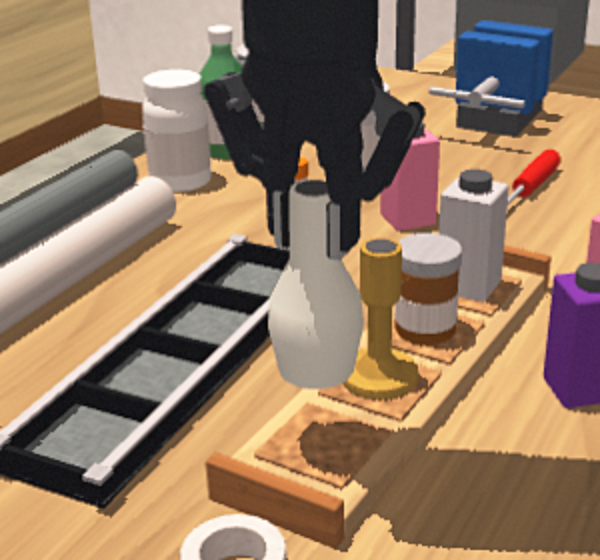

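The vase hangs upright at (315,290), clear of its coaster. I'll go forward over the tray first, then right.

Request:
{"op": "play_rows", "data": {"targets": [[0,0,3,0,0,0],[0,0,6.5,0,0,0],[0,0,10,0,0,0],[0,-2,13.5,0,0,0],[0,-5,16.4,0,0,0]]}}

```text
clock: 4.0
eef_pos: [0.6468, 0.0389, 0.1872]
orientation: [0.001, 0.708, 0.0, 0.706]
ft_force: [1.1, 0.8, -2.9]
opening: 0.0296
```

Request:
{"op": "play_rows", "data": {"targets": [[0,-3.5,0,0,0,0],[0,-7,0,0,0,0],[0,-10.5,0,0,0,0],[0,-13.5,0,0,0,0],[0,-14.6,0,0,0,0]]}}

```text
clock: 4.42
eef_pos: [0.6437, -0.1169, 0.1869]
orientation: [0.003, 0.708, -0.005, 0.706]
ft_force: [1.0, -0.5, -4.4]
opening: 0.0295
```

Request:
{"op": "play_rows", "data": {"targets": [[0,0,0,0,0,0],[0,0,0,0,0,0]]}}

```text
clock: 4.58
eef_pos: [0.6443, -0.1104, 0.1876]
orientation: [0.003, 0.708, -0.002, 0.706]
ft_force: [0.5, 1.3, -2.8]
opening: 0.0297
```

```bash
python3 go.py .6464 -.1095 .1145 .0; python3 - <<'E'
from h import *
a=[]
for n in("side","top"):
    p,_=ctrl.capture(n); a.append(p[80:360,100:400,::-1])
cv2.imwrite("pics/v3.png",cv2.resize(np.hstack(a),(800,373)))
E
```

```text
t 4.58 pos [ 0.6443 -0.1104  0.1876] open 0.0297 F [ 0.5124  1.3416 -2.8474] j7 -0.10980314782990445
shift cm [7.3107 0.0913 0.2301] turn [-0.0073 -0.0023 -0.0006]
```

View pics/v3.png

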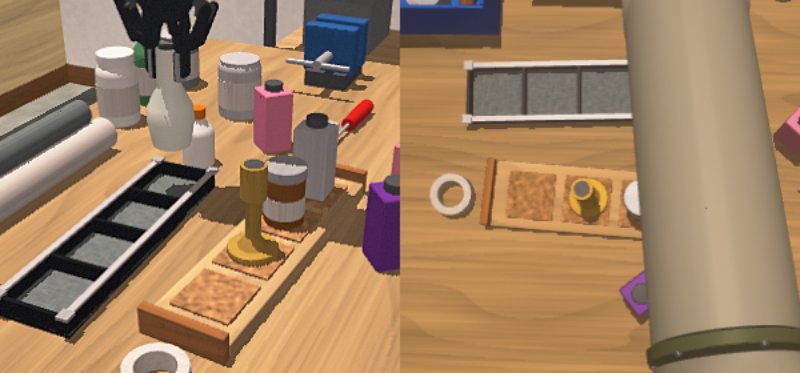

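The vase is over the rightmost pocket (side (170,120) above pocket (175,185)). I'll lower it, slowing near the floor.

Request:
{"op": "play_rows", "data": {"targets": [[2,0.1,0.2,0,0,0],[4,0.1,0.2,0,0,0],[5.7,0.1,0.2,0,0,0],[6.6,0.1,0.2,0,0,0],[6.9,0.1,0.2,0,0,0]]}}

```text
clock: 5.1
eef_pos: [0.6461, -0.1075, 0.1184]
orientation: [0.002, 0.708, -0.001, 0.706]
ft_force: [0.2, 0.3, -3.6]
opening: 0.0297
```

Request:
{"op": "play_rows", "data": {"targets": [[0.1,0,0,0,0,0],[0.2,0,0,0,0,0],[0.3,0,0,0,0,0],[0.3,0,0,0,0,0]]}}

```text
clock: 5.43
eef_pos: [0.6474, -0.109, 0.1181]
orientation: [0.002, 0.707, -0.002, 0.708]
ft_force: [0.1, 0.5, -4.0]
opening: 0.0301
```

Request:
{"op": "play_rows", "data": {"targets": [[0.1,0,0,0,0,0],[0.2,0,0,0,0,0],[0.2,0,0,0,0,0]]}}

```text
clock: 5.68
eef_pos: [0.6469, -0.1091, 0.1153]
orientation: [0.002, 0.707, -0.002, 0.707]
ft_force: [-0.7, -0.4, -3.7]
opening: 0.0294
```

```bash
python3 go.py .6464 -.1095 .1145 .0; python3 - <<'E'
from h import *
p,_=ctrl.capture("side"); cv2.imwrite("pics/v4.png",cv2.resize(p[120:280,180:360,::-1],(720,640))[:600])
E
```

```text
t 5.68 pos [ 0.6469 -0.1091  0.1153] open 0.0294 F [-0.6908 -0.4328 -3.7264] j7 -0.1396813995088208
shift cm [ 0.0819 -0.0367 -0.0523] turn [-0.0061  0.0001  0.0002]
```

View pics/v4.png

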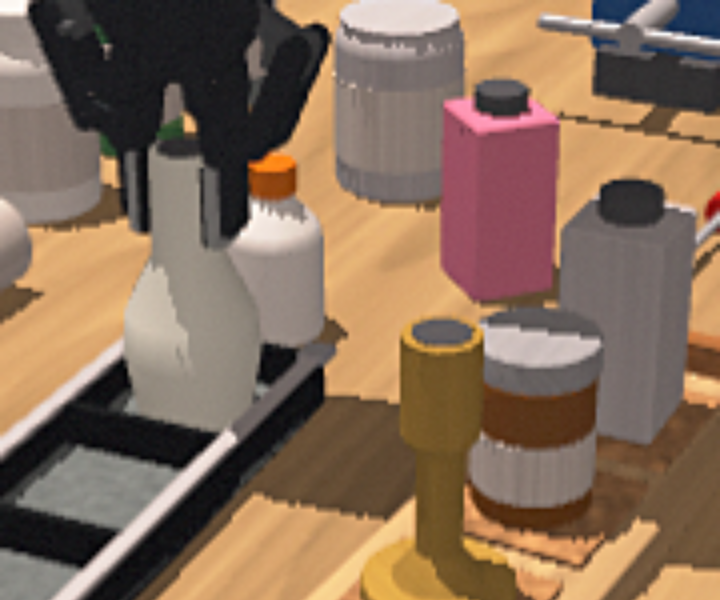

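The vase stands within the right pocket at (195,350), but the force still reads full weight. I'll go down in small steps until contact shows.

Request:
{"op": "play_rows", "data": {"targets": [[0.1,0,0,0,0,0],[0.1,0,0,0,0,0],[0.15,0,0,0,0,0],[0.15,0,0,0,0,0]]}}

```text
clock: 6.07
eef_pos: [0.6473, -0.1091, 0.1146]
orientation: [0.002, 0.707, -0.002, 0.707]
ft_force: [-1.7, 0.9, 4.1]
opening: 0.0297
```

Request:
{"op": "play_rows", "data": {"targets": [[0.1,0,0,0,0,0],[0.1,0,0,0,0,0],[0.1,0,0,0,0,0]]}}

```text
clock: 6.32
eef_pos: [0.6474, -0.1091, 0.1145]
orientation: [0.002, 0.707, -0.002, 0.708]
ft_force: [-5.8, -0.5, 12.0]
opening: 0.0297
```

Contact came at 0.1146, as predicted. I'll take off the press and release.

Request:
{"op": "play_rows", "data": {"targets": [[-0.1,0,0,0,0,0],[-0.1,0,0,0,0,0]]}}

```text
clock: 6.48
eef_pos: [0.6473, -0.1091, 0.1145]
orientation: [0.002, 0.707, -0.002, 0.707]
ft_force: [-2.0, 0.3, 7.0]
opening: 0.0297
```

Request:
{"op": "play_rows", "data": {"targets": [[0,0,0,0,0,0],[0,0,0,0,0,0],[0,0,0,0,0,0],[0,0,0,0,0,0],[0,0,0,0,0,0]], "grip": 0}}

```text
clock: 6.9
eef_pos: [0.6469, -0.1091, 0.1137]
orientation: [0.002, 0.707, -0.002, 0.707]
ft_force: [0.2, -0.4, 0.1]
opening: 0.0853
```

Request:
{"op": "play_rows", "data": {"targets": [[-2,0,0,0,0,0],[-5,0,0,0,0,0],[-8,0,0,0,0,0],[-11,0,0,0,0,0],[-12,0,0,0,0,0]]}}

```text
clock: 7.32
eef_pos: [0.6484, -0.1088, 0.2388]
orientation: [0.002, 0.705, -0.002, 0.709]
ft_force: [1.7, -0.5, 1.2]
opening: 0.0855
```

```bash
python3 go.py .4768 -.0038 .22 .0; python3 - <<'E'
from h import *
p,_=ctrl.capture("side"); cv2.imwrite("pics/v5.png",cv2.resize(p[120:280,180:360,::-1],(675,600)))
E
```

```text
t 7.32 pos [ 0.6484 -0.1088  0.2388] open 0.0855 F [ 1.6811 -0.5412  1.1583] j7 -0.09689209303874105
shift cm [  1.7736  10.3991 -17.2372] turn [-0.006   0.0059  0.0007]
```

View pics/v5.png

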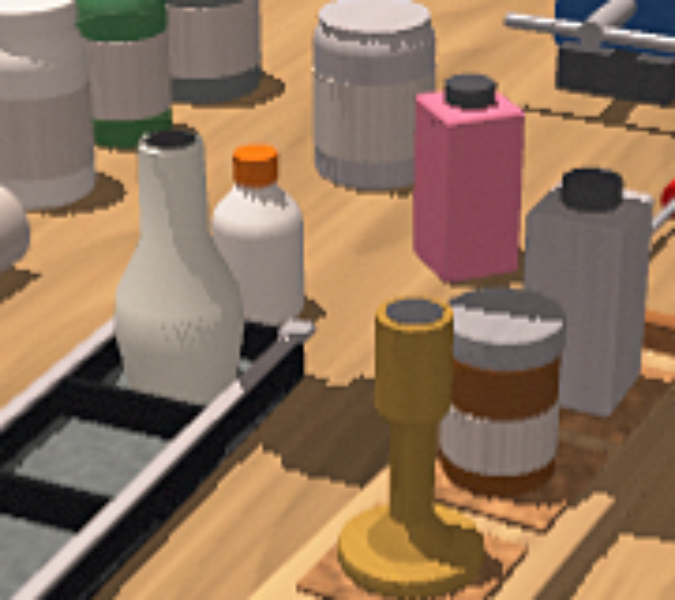

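The vase stands upright in the right pocket at (180,270). Next is the candlestick.

Request:
{"op": "play_rows", "data": {"targets": [[0,2,-3.4,0,0,0],[0.5,4.2,-6.9,0,0,0],[1,6.3,-10.3,0,0,0],[1.5,8.4,-13.8,0,0,0],[1.8,10.4,-17.2,0,0.006,0]]}}

```text
clock: 7.78
eef_pos: [0.4731, -0.0032, 0.214]
orientation: [0.002, 0.71, -0.002, 0.704]
ft_force: [-0.1, -0.1, 1.0]
opening: 0.0852
```

Request:
{"op": "play_rows", "data": {"targets": [[0,0,0,0,0,0],[0,0,0,0,0,0]]}}

```text
clock: 7.95
eef_pos: [0.474, -0.0035, 0.2153]
orientation: [0.001, 0.709, -0.002, 0.705]
ft_force: [0.2, -0.0, -0.1]
opening: 0.0853
```

```bash
python3 go.py .4768 -.0038 .114 .0; python3 - <<'E'
from h import *
a=[]
for n in("side","top"):
    p,_=ctrl.capture(n); a.append(p[80:360,100:400,::-1])
cv2.imwrite("pics/k1.png",cv2.resize(np.hstack(a),(800,373)))
E
```

```text
t 7.95 pos [ 0.474  -0.0035  0.2153] open 0.0853 F [ 0.1985 -0.0113 -0.1399] j7 -0.1372318656048076
shift cm [10.1291 -0.0055  0.3445] turn [-0.0045 -0.0064  0.0023]
```

View pics/k1.png

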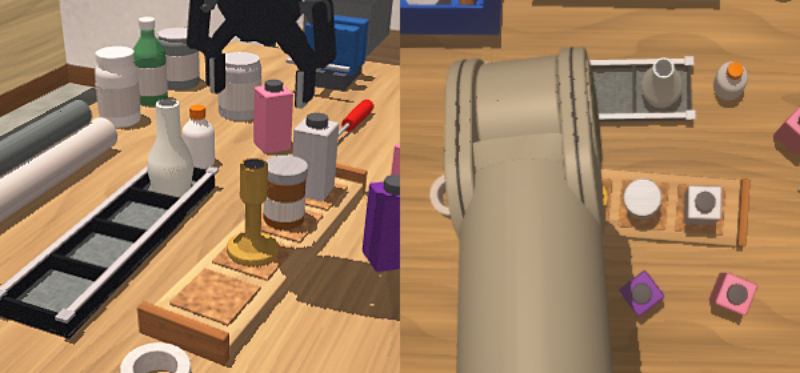

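The jaws are above the candlestick cup (side (254,165)), one finger either side in x and clear of the jar. Descending.

Request:
{"op": "play_rows", "data": {"targets": [[2.5,0,0.2,0,-0.006,0],[5,0,0.3,0,-0.006,0],[7.5,0,0.3,0,-0.006,0],[9.5,0,0.3,0,-0.006,0],[10.1,0,0.3,0,-0.006,0]]}}

```text
clock: 8.47
eef_pos: [0.477, -0.0045, 0.1116]
orientation: [0.003, 0.709, -0.002, 0.706]
ft_force: [-1.2, -0.6, -0.3]
opening: 0.0854
```

Request:
{"op": "play_rows", "data": {"targets": [[0,0,0,0,0,0],[0,0,0,0,0,0]]}}

```text
clock: 8.63
eef_pos: [0.4787, -0.0041, 0.1153]
orientation: [0.003, 0.707, -0.002, 0.707]
ft_force: [0.4, -0.3, 0.2]
opening: 0.0856
```

```bash
python3 go.py .4768 -.0038 .114 .0
```

```text
t 8.63 pos [ 0.4787 -0.0041  0.1153] open 0.0856 F [ 0.3975 -0.2592  0.2089] j7 -0.2293703811790134
shift cm [ 0.126   0.0238 -0.1917] turn [-0.0063  0.0002 -0.0009]
```

Request:
{"op": "play_rows", "data": {"targets": [[0.1,0,-0.2,0,0,0],[0.1,0,-0.2,0,0,0]]}}

```text
clock: 8.8
eef_pos: [0.4765, -0.0041, 0.1148]
orientation: [0.002, 0.707, -0.002, 0.708]
ft_force: [0.4, -0.2, 0.6]
opening: 0.0852
```

Request:
{"op": "play_rows", "data": {"targets": [[0,0,0,0,0,0],[0,0,0,0,0,0],[0,0,0,0,0,0],[0,0,0,0,0,0],[0,0,0,0,0,0]], "grip": 255, "force": 40}}

```text
clock: 9.22
eef_pos: [0.4763, -0.004, 0.114]
orientation: [0.002, 0.707, -0.002, 0.707]
ft_force: [1.1, -0.5, -2.8]
opening: 0.029
```

Request:
{"op": "play_rows", "data": {"targets": [[0,0,0,0,0,0],[0,0,0,0,0,0],[0,0,0,0,0,0]]}}

```text
clock: 9.47
eef_pos: [0.4763, -0.0041, 0.114]
orientation: [0.002, 0.707, -0.002, 0.707]
ft_force: [1.1, -0.4, 1.5]
opening: 0.029
```

Request:
{"op": "play_rows", "data": {"targets": [[-1,0,0,0,0,0],[-3,0,0,0,0,0],[-5,0,0,0,0,0],[-6,0,0,0,0,0],[-6,0,0,0,0,0]]}}

```text
clock: 9.88
eef_pos: [0.4769, -0.004, 0.1759]
orientation: [0.002, 0.706, -0.002, 0.708]
ft_force: [1.2, -0.6, -4.0]
opening: 0.0289
```

Request:
{"op": "play_rows", "data": {"targets": [[0,0,3,0,0,0],[0,-0.5,6.5,0,0,0],[0,-1,10,0,0,0],[0,-1.5,13.5,0,0,0],[0,-2,16.4,0,0,0]]}}

```text
clock: 10.3
eef_pos: [0.6411, -0.0257, 0.1716]
orientation: [0.002, 0.708, -0.002, 0.706]
ft_force: [0.1, 0.2, -3.1]
opening: 0.0292
```

Request:
{"op": "play_rows", "data": {"targets": [[0,0,0,0,0,0],[0,0,0,0,0,0]]}}

```text
clock: 10.47
eef_pos: [0.6398, -0.0251, 0.1711]
orientation: [0.003, 0.708, -0.002, 0.706]
ft_force: [-0.3, -0.6, -4.7]
opening: 0.0288
```

```bash
python3 go.py .6431 -.0246 .098 .0; python3 - <<'E'
from h import *
a=[]
for n in("side","top"):
    p,_=ctrl.capture(n); a.append(p[80:360,100:400,::-1])
cv2.imwrite("pics/k2.png",cv2.resize(np.hstack(a),(800,373)))
E
```

```text
t 10.47 pos [ 0.6398 -0.0251  0.1711] open 0.0288 F [-0.3296 -0.5786 -4.6606] j7 -0.26118970923118645
shift cm [7.3124 0.0384 0.3505] turn [-0.0064 -0.0034 -0.0013]
```

View pics/k2.png

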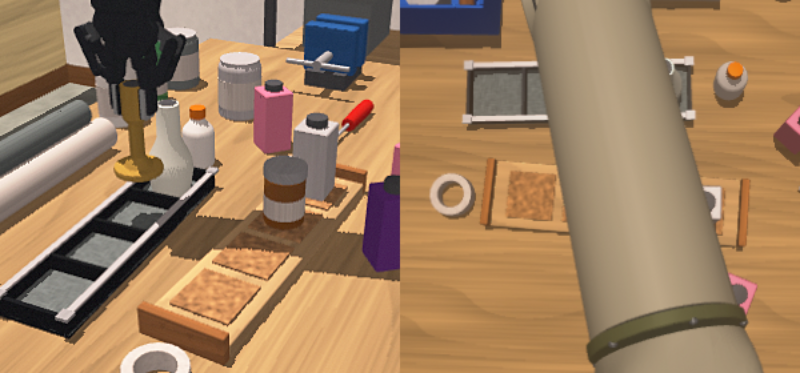

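The candlestick hangs upright at side (138,130), above the second pocket from the right (138,212). Lowering to just above the floor.

Request:
{"op": "play_rows", "data": {"targets": [[2,0,0.3,0,-0.003,0],[4,0,0.3,0,-0.003,0],[5.7,0,0.3,0,-0.003,0],[6.6,0,0.3,0,-0.003,0],[6.9,0,0.3,0,-0.003,0]]}}

```text
clock: 10.98
eef_pos: [0.6413, -0.0251, 0.1032]
orientation: [0.002, 0.707, -0.002, 0.707]
ft_force: [-0.2, 0.4, -3.6]
opening: 0.0291
```

Request:
{"op": "play_rows", "data": {"targets": [[0,0,0,0,0,0],[0,0,0,0,0,0]]}}

```text
clock: 11.15
eef_pos: [0.6432, -0.0249, 0.1059]
orientation: [0.002, 0.706, -0.002, 0.709]
ft_force: [0.9, -0.7, -3.5]
opening: 0.0289
```

Request:
{"op": "play_rows", "data": {"targets": [[0.2,0,0,0,0,0],[0.4,0,0,0,0,0],[0.5,0,0,0,0,0],[0.5,0,0,0,0,0]]}}

```text
clock: 11.48
eef_pos: [0.6428, -0.0251, 0.0998]
orientation: [0.002, 0.706, -0.002, 0.708]
ft_force: [0.0, -0.2, -4.4]
opening: 0.0293
```

Request:
{"op": "play_rows", "data": {"targets": [[0.1,0,0,0,0,0],[0.2,0,0,0,0,0],[0.2,0,0,0,0,0]]}}

```text
clock: 11.73
eef_pos: [0.6431, -0.025, 0.0982]
orientation: [0.002, 0.706, -0.002, 0.708]
ft_force: [-0.0, -1.3, -0.3]
opening: 0.029
```

Request:
{"op": "play_rows", "data": {"targets": [[0.1,0,0,0,0,0],[0.1,0,0,0,0,0],[0.1,0,0,0,0,0]]}}

```text
clock: 11.98
eef_pos: [0.6433, -0.0251, 0.0981]
orientation: [0.002, 0.706, -0.002, 0.709]
ft_force: [-3.0, -1.2, 7.1]
opening: 0.029
```

Contact at 0.098, as predicted. Release and rise.

Request:
{"op": "play_rows", "data": {"targets": [[0,0,0,0,0,0],[0,0,0,0,0,0],[0,0,0,0,0,0],[0,0,0,0,0,0],[0,0,0,0,0,0]], "grip": 0}}

```text
clock: 12.4
eef_pos: [0.6429, -0.025, 0.0967]
orientation: [0.002, 0.706, -0.002, 0.708]
ft_force: [-0.6, -0.2, 0.3]
opening: 0.0847
```

Request:
{"op": "play_rows", "data": {"targets": [[-2,0,0,0,0,0],[-5,0,0,0,0,0],[-8,0,0,0,0,0],[-11,0,0,0,0,0],[-12,0,0,0,0,0]]}}

```text
clock: 12.82
eef_pos: [0.644, -0.0246, 0.2217]
orientation: [0.002, 0.704, -0.002, 0.71]
ft_force: [1.3, 0.5, 0.4]
opening: 0.0853
```

```bash
python3 go.py .4707 -.084 .19 .0; python3 - <<'E'
from h import *
p,_=ctrl.capture("side"); cv2.imwrite("pics/k3.png",cv2.resize(p[120:280,160:340,::-1],(675,600)))
E
```

```text
t 12.82 pos [ 0.644  -0.0246  0.2217] open 0.0853 F [1.2762 0.5016 0.4024] j7 -0.24477486267725113
shift cm [  3.0201  -6.0468 -17.3247] turn [-0.0059  0.0088  0.0001]
```

View pics/k3.png

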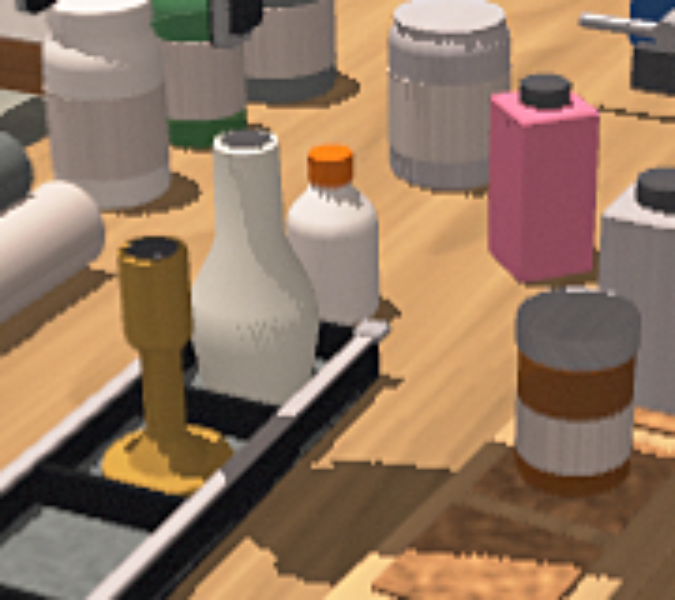

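The candlestick stands upright at (160,370) in the pocket next to the vase. Now the jar.

Request:
{"op": "play_rows", "data": {"targets": [[0,-1.2,-3.4,0,0,0],[0.5,-2.4,-6.9,0,0,0],[1,-3.6,-10.3,0,0,0],[2,-4.8,-13.8,0,0,0],[3,-6,-17.3,0,0.009,0]]}}

```text
clock: 13.28
eef_pos: [0.4672, -0.0845, 0.185]
orientation: [0.002, 0.709, -0.002, 0.705]
ft_force: [0.8, 0.4, 0.7]
opening: 0.0855
```

Request:
{"op": "play_rows", "data": {"targets": [[0,0,0,0,0,0],[0,0,0,0,0,0]]}}

```text
clock: 13.45
eef_pos: [0.4672, -0.0853, 0.1852]
orientation: [0.003, 0.71, -0.004, 0.704]
ft_force: [1.4, 0.0, 1.1]
opening: 0.0856
```

```bash
python3 go.py .4707 -.084 .086 .0; python3 - <<'E'
from h import *
a=[]
for n in("side","top"):
    p,_=ctrl.capture(n); a.append(p[80:360,100:400,::-1])
cv2.imwrite("pics/j1.png",cv2.resize(np.hstack(a),(800,373)))
E
```

```text
t 13.45 pos [ 0.4672 -0.0853  0.1852] open 0.0856 F [1.3529 0.0126 1.0711] j7 0.009837538808236424
shift cm [9.9162 0.1457 0.4284] turn [-0.0086 -0.008   0.0015]
```

View pics/j1.png

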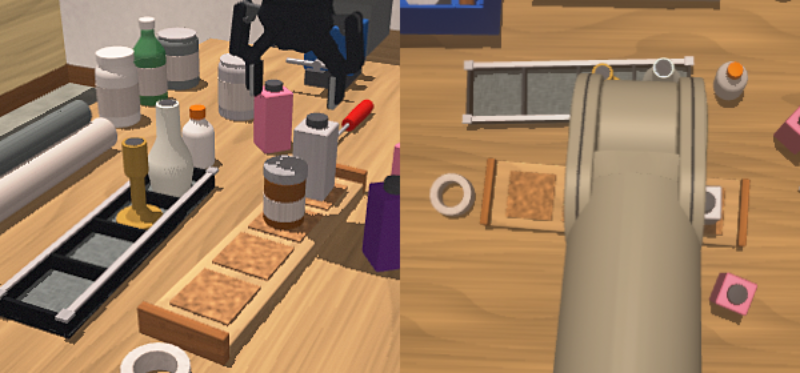

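The jaws are above the jar (side (285,165)), with the tin behind at (315,160). Descending.

Request:
{"op": "play_rows", "data": {"targets": [[2.5,0.1,0.3,0,-0.008,0],[5,0.1,0.4,0,-0.008,0],[7.3,0.1,0.4,0,-0.008,0],[8.5,0.1,0.4,0,-0.008,0],[9,0.1,0.4,0,-0.008,0]]}}

```text
clock: 13.97
eef_pos: [0.4727, -0.082, 0.0946]
orientation: [0.002, 0.707, -0.001, 0.707]
ft_force: [-0.6, -0.6, -0.3]
opening: 0.0852
```

Request:
{"op": "play_rows", "data": {"targets": [[0,0,0,0,0,0],[0,0,0,0,0,0]]}}

```text
clock: 14.13
eef_pos: [0.4736, -0.0827, 0.0971]
orientation: [0.002, 0.706, -0.002, 0.708]
ft_force: [0.3, -0.0, 0.4]
opening: 0.0853
```

```bash
python3 go.py .4707 -.084 .086 .0
```

```text
t 14.13 pos [ 0.4736 -0.0827  0.0971] open 0.0853 F [ 0.261  -0.0096  0.3578] j7 -0.0809877234924913
shift cm [ 1.1066 -0.1339 -0.2962] turn [-0.0054  0.0031 -0.0003]
```

Request:
{"op": "play_rows", "data": {"targets": [[0.6,-0.1,-0.3,0,0.003,0],[1,-0.1,-0.3,0,0.003,0],[1,-0.1,-0.3,0,0.003,0],[1,-0.1,-0.3,0,0.003,0]]}}

```text
clock: 14.47
eef_pos: [0.4698, -0.0841, 0.0864]
orientation: [0.002, 0.707, -0.002, 0.707]
ft_force: [-0.2, -0.1, -0.7]
opening: 0.0853
```

```bash
python3 go.py .4707 -.084 .086 .0; python3 - <<'E'
from h import *
p,_=ctrl.capture("side"); cv2.imwrite("pics/j2.png",cv2.resize(p[120:280,220:400,::-1],(675,600)))
E
```

```text
t 14.47 pos [ 0.4698 -0.0841  0.0864] open 0.0853 F [-0.2224 -0.0647 -0.7291] j7 -0.08795921682738402
shift cm [0.0393 0.0103 0.0938] turn [-0.0061 -0.0008  0.0003]
```

View pics/j2.png

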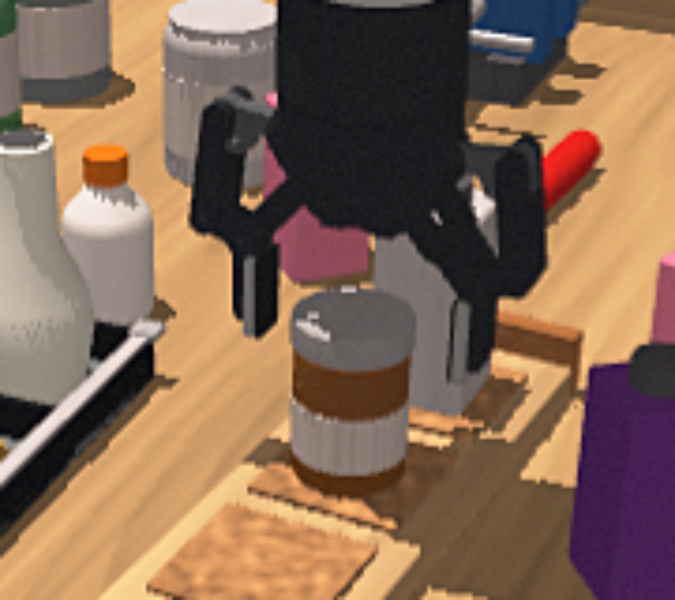

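The jar lid (352,330) sits between the pads (255,290) and (475,340), both level with the lid and upper body. Close.

Request:
{"op": "play_rows", "data": {"targets": [[0,0,0,0,0,0],[0,0,0,0,0,0],[0,0,0,0,0,0],[0,0,0,0,0,0],[0,0,0,0,0,0]], "grip": 255, "force": 40}}

```text
clock: 14.93
eef_pos: [0.4702, -0.0841, 0.0868]
orientation: [0.002, 0.707, -0.002, 0.707]
ft_force: [-0.2, 0.2, 5.4]
opening: 0.0517
```

Request:
{"op": "play_rows", "data": {"targets": [[0,0,0,0,0,0],[0,0,0,0,0,0],[0,0,0,0,0,0]]}}

```text
clock: 15.18
eef_pos: [0.4702, -0.0841, 0.0868]
orientation: [0.002, 0.707, -0.002, 0.707]
ft_force: [-1.0, -0.9, 4.8]
opening: 0.0518
```

Request:
{"op": "play_rows", "data": {"targets": [[-1,0,0,0,0,0],[-3,0,0,0,0,0],[-5,0,0,0,0,0],[-6,0,0,0,0,0],[-6,0,0,0,0,0]]}}

```text
clock: 15.6
eef_pos: [0.4709, -0.0842, 0.1485]
orientation: [0.002, 0.706, -0.003, 0.708]
ft_force: [0.4, -0.7, -2.2]
opening: 0.0516
```

```bash
python3 go.py .6397 .0604 .146 .0; python3 - <<'E'
from h import *
p,_=ctrl.capture("side"); cv2.imwrite("pics/j3.png",cv2.resize(p[120:280,220:400,::-1],(675,600)))
E
```

```text
t 15.6 pos [ 0.4709 -0.0842  0.1485] open 0.0516 F [ 0.4033 -0.723  -2.229 ] j7 -0.023172976535673503
shift cm [ 0.2639 14.5617 16.7875] turn [-0.0061  0.0023  0.0014]
```

View pics/j3.png

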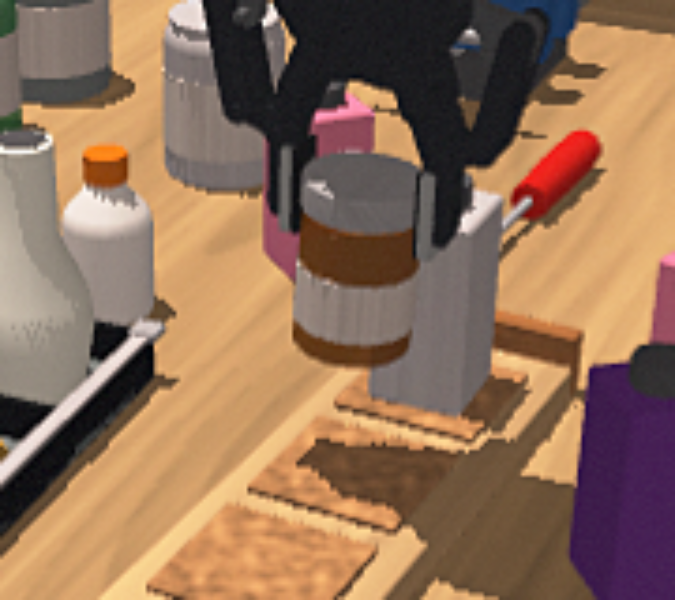

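The jar is held at (355,255), lifted clear, with at most 1–2° of lean. I'll go left over the empty coasters first, then forward, to keep clear of the candlestick.

Request:
{"op": "play_rows", "data": {"targets": [[0,3,0,0,0,0],[0,6.5,0,0,0,0],[0,10,0,0,0,0],[0,13,1,0,0,0],[0,14.6,4,0,0,0]]}}

```text
clock: 16.07
eef_pos: [0.5077, 0.0658, 0.1452]
orientation: [0.0, 0.708, -0.001, 0.706]
ft_force: [1.4, 0.4, -0.7]
opening: 0.0515
```

Request:
{"op": "play_rows", "data": {"targets": [[0,0,3.5,0,0,0],[0,0,7,0,0,0],[0,0,10,0,0,0],[0,0,12.2,0,0,0],[0,0,12.8,0,0,0]]}}

```text
clock: 16.48
eef_pos: [0.6405, 0.0606, 0.1434]
orientation: [0.003, 0.708, -0.002, 0.706]
ft_force: [-0.4, -0.5, -2.6]
opening: 0.0512
```

Request:
{"op": "play_rows", "data": {"targets": [[0,0,0,0,0,0],[0,0,0,0,0,0]]}}

```text
clock: 16.65
eef_pos: [0.6375, 0.0614, 0.1446]
orientation: [0.002, 0.708, -0.002, 0.706]
ft_force: [-0.5, -0.7, -3.7]
opening: 0.0516
```

```bash
python3 go.py .6397 .0604 .0708 .0; python3 - <<'E'
from h import *
p,_=ctrl.capture("side"); cv2.imwrite("pics/j4.png",cv2.resize(p[140:320,90:290,::-1],(667,600)))
E
```

```text
t 16.65 pos [0.6375 0.0614 0.1446] open 0.0516 F [-0.4948 -0.7455 -3.6602] j7 -0.4315281390844648
shift cm [ 7.3813 -0.0976  0.2447] turn [-0.0053 -0.0035 -0.0002]
```

View pics/j4.png

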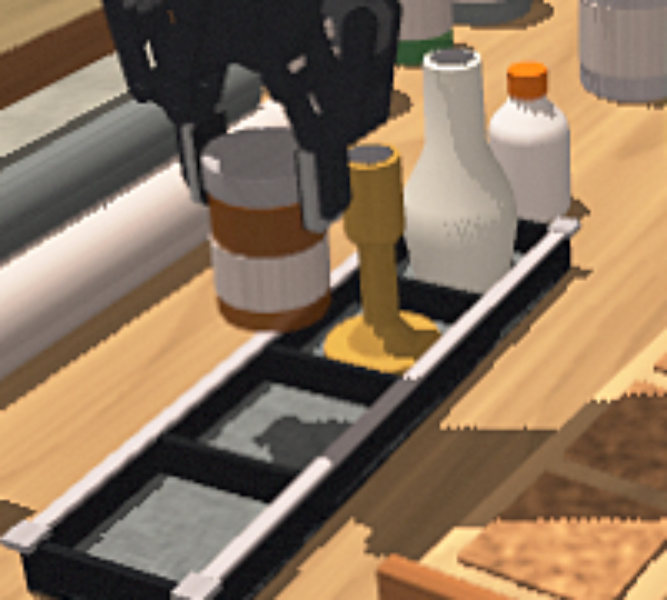

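The jar is above the third pocket from the right (270,230 over 285,420), clear of the candlestick. Lowering.

Request:
{"op": "play_rows", "data": {"targets": [[2,-0.1,0.2,0,-0.003,0],[4,-0.1,0.2,0,-0.003,0],[5.7,-0.1,0.2,0,-0.003,0],[6.5,-0.1,0.2,0,-0.003,0],[6.7,-0.1,0.2,0,-0.003,0]]}}

```text
clock: 17.12
eef_pos: [0.639, 0.0596, 0.0777]
orientation: [0.002, 0.707, -0.002, 0.707]
ft_force: [-0.8, 0.6, -2.6]
opening: 0.0516
```

Request:
{"op": "play_rows", "data": {"targets": [[0,0,0,0,0,0],[0,0,0,0,0,0]]}}

```text
clock: 17.28
eef_pos: [0.6409, 0.0602, 0.0803]
orientation: [0.002, 0.706, -0.002, 0.708]
ft_force: [-0.2, -1.4, -2.0]
opening: 0.0517
```

Request:
{"op": "play_rows", "data": {"targets": [[0.2,0,0,0,0,0],[0.5,0,0,0,0,0],[0.7,0,0,0,0,0],[0.7,0,0,0,0,0]]}}

```text
clock: 17.62
eef_pos: [0.6404, 0.0599, 0.0717]
orientation: [0.002, 0.707, -0.002, 0.708]
ft_force: [0.6, 0.6, -2.4]
opening: 0.0519
```

Request:
{"op": "play_rows", "data": {"targets": [[0.1,0,0,0,0,0],[0.2,0,0,0,0,0],[0.2,0,0,0,0,0]]}}

```text
clock: 17.87
eef_pos: [0.6408, 0.0602, 0.071]
orientation: [0.002, 0.706, -0.002, 0.708]
ft_force: [-2.4, -0.2, 5.0]
opening: 0.0516
```

Request:
{"op": "play_rows", "data": {"targets": [[0.1,0,0,0,0,0],[0.1,0,0,0,0,0],[0.1,0,0,0,0,0]]}}

```text
clock: 18.12
eef_pos: [0.641, 0.0603, 0.0708]
orientation: [0.002, 0.706, -0.002, 0.708]
ft_force: [-5.1, -1.0, 11.8]
opening: 0.052
```

Contact. I'll ease off, release and rise.

Request:
{"op": "play_rows", "data": {"targets": [[-0.1,0,0,0,0,0],[-0.1,0,0,0,0,0]]}}

```text
clock: 18.28
eef_pos: [0.6409, 0.0602, 0.0709]
orientation: [0.002, 0.706, -0.002, 0.708]
ft_force: [-3.0, -0.4, 7.3]
opening: 0.0515
```

Request:
{"op": "play_rows", "data": {"targets": [[0,0,0,0,0,0],[0,0,0,0,0,0],[0,0,0,0,0,0],[0,0,0,0,0,0],[0,0,0,0,0,0]], "grip": 0}}

```text
clock: 18.7
eef_pos: [0.6406, 0.06, 0.07]
orientation: [0.002, 0.706, -0.002, 0.708]
ft_force: [-0.1, 0.3, 0.5]
opening: 0.0857
```

Request:
{"op": "play_rows", "data": {"targets": [[-2,0,0,0,0,0],[-5,0,0,0,0,0],[-8,0,0,0,0,0],[-11,0,0,0,0,0],[-13,0,0,0,0,0]]}}

```text
clock: 19.12
eef_pos: [0.641, 0.0604, 0.2032]
orientation: [0.002, 0.705, -0.002, 0.709]
ft_force: [1.3, 0.3, -0.2]
opening: 0.0853
```

```bash
python3 go.py .464 -.1672 .2 .0; python3 - <<'E'
from h import *
p,_=ctrl.capture("side"); cv2.imwrite("pics/j5.png",cv2.resize(p[140:320,90:290,::-1],(667,600)))
E
```

```text
t 19.12 pos [0.641  0.0604 0.2032] open 0.0853 F [ 1.2792  0.2715 -0.2117] j7 -0.40630538555702156
shift cm [  0.2285 -22.8604 -17.5643] turn [-0.0058  0.0048 -0.0004]
```

View pics/j5.png

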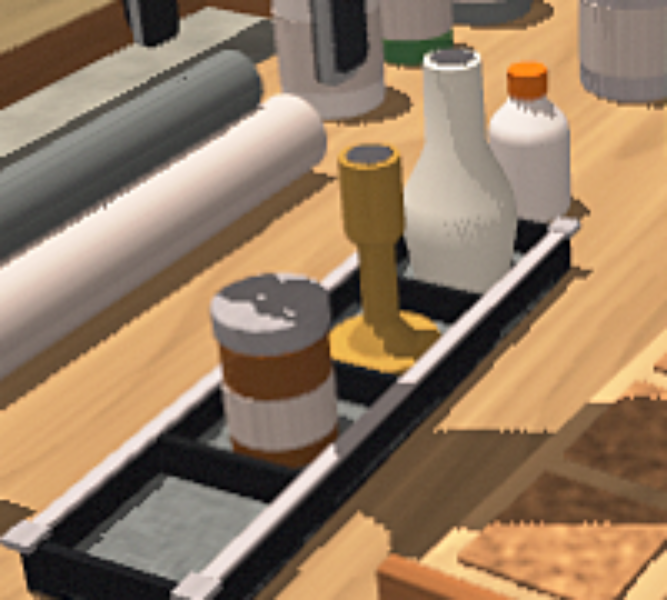

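The jar stands upright in the third pocket at (275,370); its edges agree with the camera's perspective for vertical lines. Last is the tin.

Request:
{"op": "play_rows", "data": {"targets": [[0,-2.8,-2.2,0,0,0],[0,-5.8,-4.5,0,0,0],[0,-8.9,-6.9,0,0,0],[0,-12,-9.3,0,0,0],[0,-15.1,-11.7,0,0,0]]}}

```text
clock: 19.58
eef_pos: [0.521, -0.0915, 0.1994]
orientation: [0.002, 0.706, -0.002, 0.708]
ft_force: [0.7, -0.7, 0.4]
opening: 0.0853
```

Request:
{"op": "play_rows", "data": {"targets": [[0,-3,-2.3,0,0,0],[0,-6,-4.5,0,0,0],[0,-7.8,-5.9,-0.006,0.005,0],[0,-7.8,-5.9,-0.006,0.005,0],[0,-7.8,-5.9,-0.006,0.005,0]]}}

```text
clock: 20.0
eef_pos: [0.4623, -0.1692, 0.1997]
orientation: [0.001, 0.708, -0.001, 0.706]
ft_force: [0.1, 0.9, 0.4]
opening: 0.0855
```

```bash
python3 go.py .464 -.1672 .092 .0; python3 - <<'E'
from h import *
a=[]
for n in("side","top"):
    p,_=ctrl.capture(n); a.append(p[80:360,130:430,::-1])
cv2.imwrite("pics/t1.png",cv2.resize(np.hstack(a),(800,373)))
E
```

```text
t 20.0 pos [ 0.4623 -0.1692  0.1997] open 0.0855 F [0.1427 0.8625 0.3891] j7 0.17590768509138283
shift cm [10.7711  0.2068  0.1961] turn [-0.0029 -0.0029  0.0008]
```

View pics/t1.png

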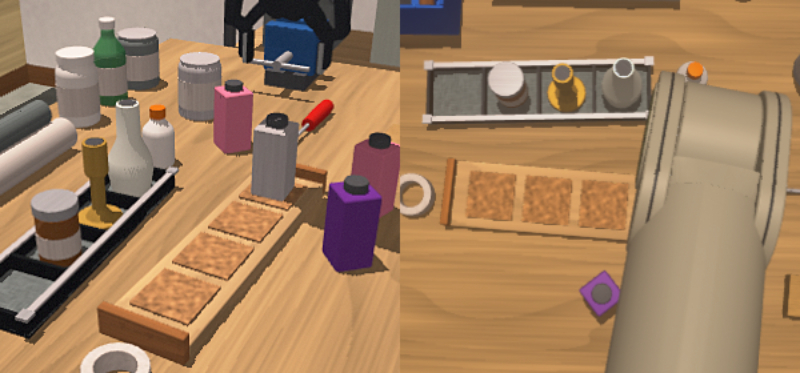

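All three placed props are standing: jar (58,225), candlestick (97,190), vase (128,150) in the side half. The grey tin at (273,160) is under the open jaws, and the pink and purple look-alikes are clear. Descending.

Request:
{"op": "play_rows", "data": {"targets": [[2.5,0.2,0.2,0,-0.003,0],[5,0.2,0.2,0,-0.003,0],[7.5,0.2,0.2,0,-0.003,0],[9.2,0.2,0.2,0,-0.003,0],[9.7,0.2,0.2,0,-0.003,0]]}}

```text
clock: 20.52
eef_pos: [0.464, -0.1639, 0.1001]
orientation: [-0.0, 0.708, 0.002, 0.706]
ft_force: [-0.0, 0.5, 0.0]
opening: 0.0855
```

Request:
{"op": "play_rows", "data": {"targets": [[0,0,0,0,0,0],[0,0,0,0,0,0]]}}

```text
clock: 20.68
eef_pos: [0.4656, -0.1651, 0.1034]
orientation: [-0.0, 0.707, 0.001, 0.707]
ft_force: [0.8, -0.2, -0.1]
opening: 0.0855
```

```bash
python3 go.py .464 -.1672 .092 .0
```

```text
t 20.68 pos [ 0.4656 -0.1651  0.1034] open 0.0855 F [ 0.7529 -0.185  -0.0721] j7 0.08708310943693791
shift cm [ 1.1427 -0.206  -0.1575] turn [ 0.0015  0.0008 -0.0003]
```

Request:
{"op": "play_rows", "data": {"targets": [[0.7,-0.2,-0.1,0,0,0],[1.1,-0.2,-0.1,0,0,0],[1.1,-0.2,-0.1,0,0,0],[1.1,-0.2,-0.1,0,0,0]]}}

```text
clock: 21.02
eef_pos: [0.4637, -0.168, 0.0918]
orientation: [0.0, 0.707, -0.0, 0.707]
ft_force: [0.0, -0.7, 0.2]
opening: 0.0853
```

Request:
{"op": "play_rows", "data": {"targets": [[0,0,0,0,0,0],[0,0,0,0,0,0],[0,0,0,0,0,0],[0,0,0,0,0,0],[0,0,0,0,0,0]], "grip": 255, "force": 40}}

```text
clock: 21.43
eef_pos: [0.4641, -0.168, 0.0921]
orientation: [-0.0, 0.707, -0.0, 0.707]
ft_force: [0.1, 0.2, 2.6]
opening: 0.046
```

Request:
{"op": "play_rows", "data": {"targets": [[0,0,0,0,0,0],[0,0,0,0,0,0],[0,0,0,0,0,0]]}}

```text
clock: 21.68
eef_pos: [0.4641, -0.168, 0.0921]
orientation: [-0.0, 0.707, -0.0, 0.707]
ft_force: [0.7, -0.3, 6.1]
opening: 0.0455
```

Request:
{"op": "play_rows", "data": {"targets": [[-1,0,0,0,0,0],[-3,0,0,0,0,0],[-5,0,0,0,0,0],[-6,0,0,0,0,0],[-6,0,0,0,0,0]]}}

```text
clock: 22.1
eef_pos: [0.4645, -0.1683, 0.1537]
orientation: [-0.001, 0.706, -0.001, 0.708]
ft_force: [0.3, -0.2, -1.6]
opening: 0.0458
```

```bash
python3 go.py .6364 .1453 .152 .0; python3 - <<'E'
from h import *
p,_=ctrl.capture("side"); cv2.imwrite("pics/t2.png",cv2.resize(p[80:260,220:420,::-1],(667,600)))
E
```

```text
t 22.1 pos [ 0.4645 -0.1683  0.1537] open 0.0458 F [ 0.3249 -0.1589 -1.6408] j7 0.13926783476921079
shift cm [ 0.163  31.3602 17.1836] turn [-0.0002  0.0025  0.0017]
```

View pics/t2.png

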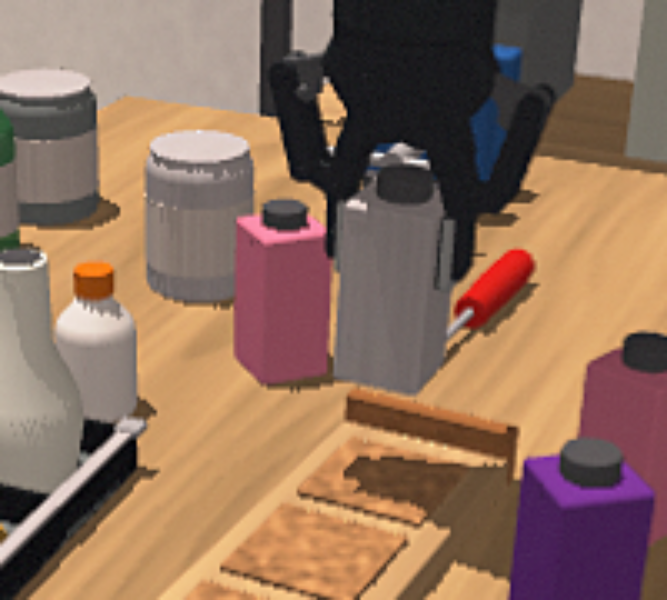

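The tin is held square (opening 45.8 mm) and lifted clear at (390,280). Left over the empty coasters, then forward, with a small turn to match the tray's yaw.

Request:
{"op": "play_rows", "data": {"targets": [[0,3,0,0,0,0],[0,6.8,0,0,0,0],[0,10.6,0,0,0,0],[0,14.4,0,0,0,0],[0,18.2,0,0,0,0]]}}

```text
clock: 22.57
eef_pos: [0.4624, 0.0155, 0.1505]
orientation: [0.0, 0.708, -0.0, 0.706]
ft_force: [1.7, 0.6, -2.3]
opening: 0.0456
```

Request:
{"op": "play_rows", "data": {"targets": [[0,3.8,0,0,0,0],[0,7.5,0,0,0,0],[0,10.5,1,0,0,0],[0,12.5,3.5,-0.02,0,0],[0,13.2,7,-0.04,0,0]]}}

```text
clock: 22.98
eef_pos: [0.5318, 0.1503, 0.1506]
orientation: [-0.017, 0.707, 0.016, 0.706]
ft_force: [0.8, 0.2, -0.5]
opening: 0.0459
```

```bash
python3 go.py .6364 .1453 .152 .04
```

```text
t 22.98 pos [0.5318 0.1503 0.1506] open 0.0459 F [ 0.7643  0.2178 -0.463 ] j7 -0.5646641964175891
shift cm [-0.1537 -0.9886 10.421 ] turn [ 0.0066 -0.0016  0.0003]
```

Request:
{"op": "play_rows", "data": {"targets": [[0,-0.2,3.5,0,0,0],[0,-0.5,7,0,0,0],[0,-0.8,9.6,0,0,0],[0,-0.8,10.4,0,0,0],[0,-0.8,10.4,0,0,0]]}}

```text
clock: 23.4
eef_pos: [0.6386, 0.1418, 0.1491]
orientation: [-0.014, 0.708, 0.014, 0.706]
ft_force: [-0.1, 0.1, -2.4]
opening: 0.0454
```

Request:
{"op": "play_rows", "data": {"targets": [[0,0,0,0,0,0],[0,0,0,0,0,0]]}}

```text
clock: 23.57
eef_pos: [0.6365, 0.1427, 0.151]
orientation: [-0.015, 0.708, 0.014, 0.706]
ft_force: [0.3, -0.2, -2.6]
opening: 0.0457
```

```bash
python3 go.py .6364 .1453 .0761 .04; python3 - <<'E'
from h import *
p,_=ctrl.capture("side"); cv2.imwrite("pics/t3.png",cv2.resize(p[140:320,80:280,::-1],(667,600)))
E
```

```text
t 23.57 pos [0.6365 0.1427 0.151 ] open 0.0457 F [ 0.2655 -0.2218 -2.5543] j7 -0.5402274676746863
shift cm [7.4882 0.2621 0.0164] turn [ 0.0012 -0.0016  0.0002]
```

View pics/t3.png

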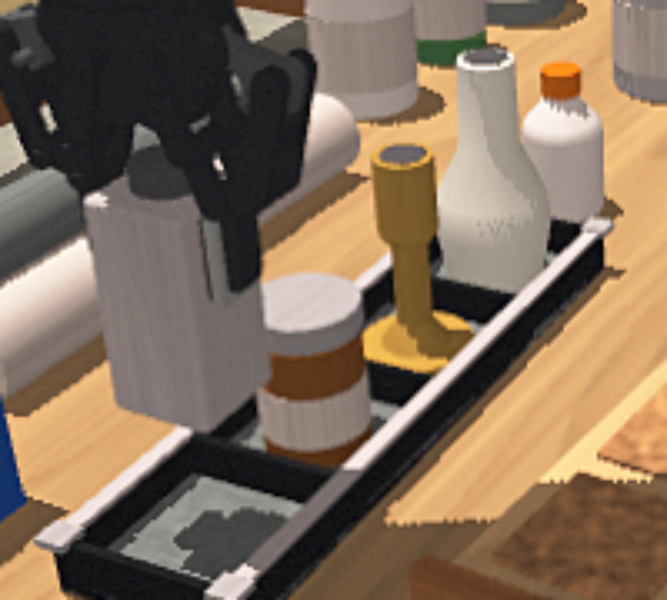

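The tin hangs at (185,310) above the leftmost pocket (215,525), with its shadow centred there. Lowering.

Request:
{"op": "play_rows", "data": {"targets": [[2,0.3,0,0,0,0],[4,0.3,0,0,0,0],[5.7,0.3,0,0,0,0],[6.5,0.3,0,0,0,0],[6.7,0.3,0,0,0,0]]}}

```text
clock: 24.03
eef_pos: [0.6365, 0.1448, 0.0834]
orientation: [-0.015, 0.708, 0.014, 0.706]
ft_force: [-0.3, -0.5, -2.8]
opening: 0.0457
```

Request:
{"op": "play_rows", "data": {"targets": [[0,0,0,0,0,0],[0,0,0,0,0,0]]}}

```text
clock: 24.2
eef_pos: [0.6382, 0.1455, 0.086]
orientation: [-0.014, 0.706, 0.014, 0.707]
ft_force: [-0.5, 0.9, -2.8]
opening: 0.0453
```

Request:
{"op": "play_rows", "data": {"targets": [[0.2,0,0,0,0,0],[0.5,0,0,0,0,0],[0.7,0,0,0,0,0],[0.7,0,0,0,0,0]]}}

```text
clock: 24.53
eef_pos: [0.6376, 0.1451, 0.0773]
orientation: [-0.014, 0.707, 0.014, 0.707]
ft_force: [0.6, -1.0, -1.9]
opening: 0.0457
```

Request:
{"op": "play_rows", "data": {"targets": [[0.1,0,0,0,0,0],[0.2,0,0,0,0,0],[0.2,0,0,0,0,0]]}}

```text
clock: 24.78
eef_pos: [0.6381, 0.1453, 0.0761]
orientation: [-0.014, 0.707, 0.014, 0.707]
ft_force: [-0.2, 0.2, 0.1]
opening: 0.0458
```

Request:
{"op": "play_rows", "data": {"targets": [[0.1,0,0,0,0,0],[0.1,0,0,0,0,0],[0.1,0,0,0,0,0]]}}

```text
clock: 25.03
eef_pos: [0.6385, 0.1454, 0.0757]
orientation: [-0.014, 0.706, 0.014, 0.708]
ft_force: [-0.6, -0.7, 5.4]
opening: 0.0456
```

Contact at 0.076, as predicted. Release and rise.

Request:
{"op": "play_rows", "data": {"targets": [[0,0,0,0,0,0],[0,0,0,0,0,0],[0,0,0,0,0,0],[0,0,0,0,0,0],[0,0,0,0,0,0]], "grip": 0}}

```text
clock: 25.45
eef_pos: [0.6377, 0.1452, 0.0745]
orientation: [-0.014, 0.707, 0.014, 0.707]
ft_force: [-0.2, 0.1, 0.0]
opening: 0.0857
```

Request:
{"op": "play_rows", "data": {"targets": [[-2,0,0,0,0,0],[-5,0,0,0,0,0],[-8,0,0,0,0,0],[-11,0,0,0,0,0],[-13,0,0,0,0,0]]}}

```text
clock: 25.87
eef_pos: [0.6383, 0.1457, 0.2078]
orientation: [-0.014, 0.706, 0.014, 0.708]
ft_force: [1.3, 0.6, -0.4]
opening: 0.0856
```

Request:
{"op": "play_rows", "data": {"targets": [[0,0,-4,0,0,0],[0,0,-8,0,0,0],[0,0,-12,0,0,0],[0,0,-16,0,0,0],[0,0,-18,0,0,0]]}}

```text
clock: 26.28
eef_pos: [0.454, 0.1383, 0.2037]
orientation: [-0.015, 0.708, 0.014, 0.706]
ft_force: [0.0, 0.1, 0.5]
opening: 0.0857
```

Request:
{"op": "play_rows", "data": {"targets": [[0,-4,0,0,0,0],[0,-8,0,0,0,0],[0,-12,0,0,0,0],[0,-16,0,0,0,0],[0,-20,0,0,0,0]]}}

```text
clock: 26.7
eef_pos: [0.4655, -0.0637, 0.2051]
orientation: [-0.015, 0.707, 0.014, 0.707]
ft_force: [0.6, 0.2, 0.4]
opening: 0.0853
```

Request:
{"op": "play_rows", "data": {"targets": [[0,-4,0,0,0,0],[0,-8,0,0,0,0],[0,-12,0,0,0,0],[0,-15,0,0,0,0],[0,-15,0,0,0,0]]}}

```text
clock: 27.12
eef_pos: [0.4706, -0.2187, 0.2042]
orientation: [-0.012, 0.707, 0.011, 0.707]
ft_force: [-0.0, -0.5, -0.1]
opening: 0.0853
```

```bash
python3 go.py .4 -.2 .2; python3 - <<'E'
from h import *
for n,(r,c) in {"side":((130,330),(80,320)),"top":((100,280),(130,370))}.items():
    p,_=ctrl.capture(n); np.savez(f"{n}F.npz",p=p); cv2.imwrite(f"pics/f_{n}.png",cv2.resize(p[r[0]:r[1],c[0]:c[1],::-1],None,fx=3,fy=3,interpolation=cv2.INTER_CUBIC))
E
```

```text
t 27.12 pos [ 0.4706 -0.2187  0.2042] open 0.0853 F [-0.0196 -0.4767 -0.0693] j7 0.2718732986347306
shift cm [ 0.4188  2.0918 -6.9967] turn [ 0.0315 -0.0007  0.0012]
```

View pics/f_side.png

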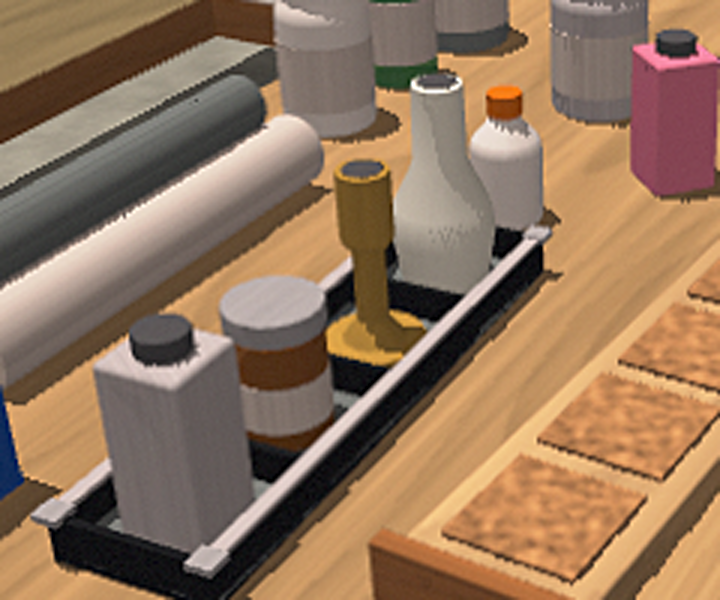

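View pics/f_top.png

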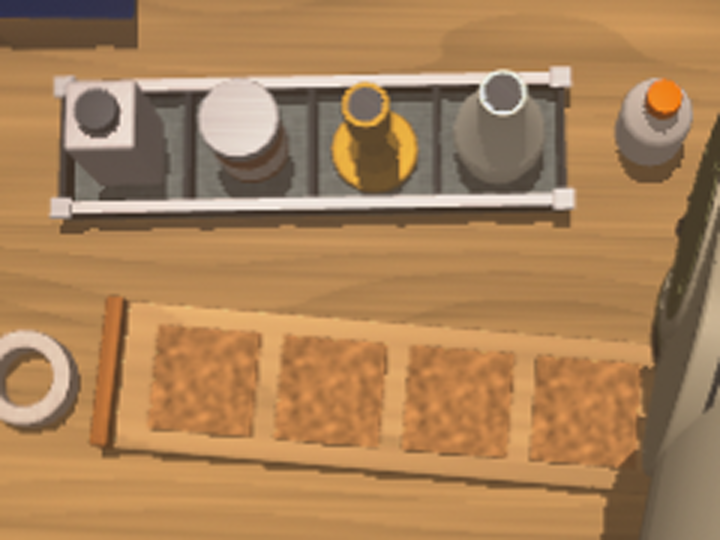

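Left to right the tray holds tin (100,115), jar (240,120), candlestick (370,130) and vase (500,110) in the top view, the coasters are empty and the arm is clear. I'll check the top heights numerically.

```bash
python3 - <<'E'
from h import *
f=lambda n,u,v:(u/3+(130 if n=="top" else 80)-.33,v/3+(100 if n=="top" else 130)-.33)
for k,a,b,ex in(("tin cap",(97,111),(163,332),.113),("jar",(239,119),(274,304),.082),("cand",(367,105),(363,173),.118),("vase",(503,93),(438,86),.136)):
    X,e=tri(f("top",*a),f("side",*b)); print(k,X,round(e,4),"expected z",ex)
E
```

```text
tin cap [0.6365 0.144  0.1118] 0.0023 expected z 0.113
jar [0.6416 0.0594 0.0811] 0.0027 expected z 0.082
cand [ 0.6415 -0.0254  0.1169] 0.0029 expected z 0.118
vase [ 0.6448 -0.1091  0.1354] 0.0038 expected z 0.136
```

All the tops are within about 2 mm of the pocket centres and at the heights for standing on the floor. Handing in.

```bash
python3 -c "
from rig import ctrl
print(ctrl.job_done())"
```

```text
the job is handed in; nothing more can be done
None
```

All four props are packed in reverse order, and I handed the job in at about 27 s on the robot's clock. In the tray, left to right as the robot sees it, stand the tin, jar, candlestick and vase. Nothing was dropped or tipped over, and I never touched the pink and purple look-alikes.

- **Position and height:** in the last pictures from both cameras, every prop's top was within about 2 mm of its pocket centre. Top heights were 112, 81, 117 and 135 mm for tin, jar, candlestick and vase. For props standing flat on the pocket floor they should be 113, 82, 118 and 136 mm.
- **Arm and forces:** the gripper was open and clear of everything at hand-in. The highest force I saw was about 13 N, while setting the vase down.
- **Disagreements:** the two camera views differed by 2–4 mm in line of sight, so I used the average. The jar leaned 1–2° in the grip while carried, but its top height and side edges show it standing straight after release.

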